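Lay the pan-support bar in its notches and fold the lid over it

TASK

Lay the loose steel pan-support bar across the well of the countertop pan rail so that the tongues at both its ends sit fully down in the two facing notches of the white strips. Then fold the hinged lid down flat over the bar, and leave the pan, the bottle and the shaker standing where they are.

Things in the scene. Friction and masses are not known exactly. Their poses are not given: they have to be found in the camera images.
- pan_rail: Fixed stainless countertop pan rail: an open well 240 mm wide (its x), 350 mm long (its y), with ledges 80 mm high along both long sides. Origin at the centre of its underside, z up. The opening is 176 mm wide between the ledges and 310 mm long; its floor is 8 mm high. The lid is hinged at the +y end (to the right seen from the robot). On each ledge lies a fixed white strip (see point well_mid).
- well_mid (a point): Middle of the well, 90 mm high, level with the strips' tops. Each strip: |x| 89 to 113 mm, 10 mm thick, 250 mm long, with one notch at its middle, 28 mm long in y, open down to the ledge. Both notches have the same y, but the strips were slid along to a place not measured: the notches are somewhere from y = -30 to +30 mm of here. Look, or draw the bar along until it drops in.
- bar: Loose stainless bar, 0.2 to 0.4 kg. Middle 166 mm long (its x), 24 mm wide, 22 mm tall; at each end a 17 mm long, 10 mm thick tongue continues the top face: 200 mm overall. Origin at the centre of its underside. Starts on the counter, beyond the well's -y end. Its middle fits between the ledges (5 mm play each end). Origin 78 mm high with the tongues on the strips, 68 mm down in the notches.
- lid (a joint): Lid hinge in rad: 0 = flat on the well, grows as it is raised, 1.57 = upright. Stiff: it stays where it is put (3 to 6 N near the free edge move it). The lid is a plain stainless panel 8 mm thick, 226 mm wide, reaching 220 mm from the hinge. It can close to 0 only if the bar is down in the notches.
- lid_hinge (a point): Middle of the lid's hinge line, on the lid's underside: in the pan rail's frame x = 0, y = +170 mm, 91 mm high. The hinge line runs along the pan rail's x; the closed lid reaches from here to its y = -50 mm. The point turns with the lid.
- lid_edge (a point): Middle of the lid's free edge, half-way through its thickness, 220 mm from the hinge line. It turns with the lid.
- small_pan: Bystander: open steel pan 108 x 176 x 65 mm on the counter; origin at the centre of its underside.
- oil_bottle: Bystander: amber bottle, 56 mm across, 170 mm tall; origin at the centre of its underside.
- shaker: Bystander: clear shaker with a steel cap, 52 mm across, 90 mm tall; origin at the centre of its underside.
Things that resemble listed ones, but are neither listed nor needed, are in the scene too. What is meant by the bar is not black or purple, and is the larger of those in its own colour.

How it is judged (in metres and radians):
On the way, in this order (a step that is already met when the one before it is completed fails the run):
1. the bar lies down in both notches while the lid is still open (z of bar in the frame of pan_rail between 0.065 and 0.0705 m and angle between bar's own z axis and vertical below 0.02 rad and angle between the x axis of bar and the x axis of pan_rail, either way round below 0.05 rad and y of bar in the frame of pan_rail between -0.036 and 0.036 m and value of joint lid above 0.6 rad), for 0.2 s.
2. the lid lies flat (value of joint lid below 0.03 rad), for 0.1 s.
At the end, for the whole second after the job is handed in: The bar lies across the well in the two notches, at rest: its underside 65 to 70.5 mm above the counter, level within 0.02 rad, square to the well within 0.05 rad, within 36 mm of the well's middle along its length; the lid is folded flat, its joint below 0.03 rad (z of bar in the frame of pan_rail between 0.065 and 0.0705 m and angle between bar's own z axis and vertical below 0.02 rad and angle between the x axis of bar and the x axis of pan_rail, either way round below 0.05 rad and y of bar in the frame of pan_rail between -0.036 and 0.036 m and linear speed of bar below 0.02 m/s and value of joint lid below 0.03 rad); the robot touches nothing.
It fails at once if the small pan is pushed more than 30 mm or tipped (distance of small_pan from where it was at the start of the episode above 0.03 m or angle between small_pan's own z axis and vertical above 0.4 rad).
It fails at once if the bottle is pushed more than 30 mm or tipped (distance of oil_bottle from where it was at the start of the episode above 0.03 m or angle between oil_bottle's own z axis and vertical above 0.4 rad).
It fails at once if the shaker is pushed more than 30 mm or tipped (distance of shaker from where it was at the start of the episode above 0.03 m or angle between shaker's own z axis and vertical above 0.4 rad).
It also fails if it takes over 58 s, if anything falls off the work surface, if the arm or the gripper's body presses on something with over 40 N, if the wrist force passes 120 N, or if a joint passes its speed limit or range.

ROBOT

A 6-joint arm with a two-finger parallel gripper is mounted at the origin on the work surface. World frame = base frame: x ahead of the robot, y to its left, z up, the work surface at z = 0. Lengths are in m, angles in degrees, forces in N, time in s.
With the tool pointing down it reaches from about 0.4 to 0.825 m from the base axis. Payload 7 kg.
Tool frame: the origin (TCP) lies between the finger pads; the fingertips stand 19 mm ahead of it and the grasp point (between the pads) is the TCP; z points along the fingers, y is the line along which they close (so a half turn about z gives the same grasp; the last joint's range is limited). The gripper opens to 88 mm and grips with 3 to 60 N. Pads are 19 mm wide; open, the fingers measure 130 mm over their backs; the gripper's body (78 mm by 193 mm) begins 47 mm behind the grasp point.
Start: joints at [-56.946, 20.546, 0.682, 0, -70.136, -16.507], TCP at [0.192, -0.647, 0.246] pointing down, gripper open.
Joint ranges: [-176.03, 176.03], [-82.01, 121.73], [-58.28, 71.71], [-173.87, 95.51], [-174.79, -0.11], [-173.66, 173.66]. Speed limits (degrees/s): [136.94, 136.94, 172.46, 180, 180, 180].

INTERFACE

Orientations are given as [roll, pitch, yaw] about the fixed x, y, z axes, in that order (R = Rz(yaw) Ry(pitch) Rx(roll)).
In Python, from plant import get_obs, snapshot, close_job, spot_in, spot_point gives the robot as it stands.
- The arm moves only by the tool play_rows, never from a script. Its argument "plan" is a list of rows, each a list of 6 numbers: the shift along the tool's x, y, z in cm, then the turn, a rotation vector about the tool's x, y, z in degrees. A call has 1 to 20 rows; each row shifts and turns the commanded pose from where the row before left it, along the tool's axes as they then stand; what a row does not reach is not made up. A row lasts 1/12 s, in which the tool goes at most 41.7 mm and 7.16 degrees, less where a joint would pass 70% of its speed; a pose out of reach is approached as far as the arm can. A call is refused whole if a number of a shift passes 4.17 or a number of a turn 7.16, either way. A call with a gripper value outside its range is refused whole. "grip" is the finger opening in cm, from 0 to 8.76, set as the call begins (left out, the last holds). The fingers move at their own pace and stop on an object; the grip force is fixed at half the most. Time passes only in rows, so rows that do not move let the fingers close. It gives the time, the measured TCP pose, the force, the opening and the grip force at its end, in the units of the state.
- get_obs(): the state, without advancing time (a new reading comes with each control period).
- snapshot(name): name is "scene" or "top" or "wrist"; returns a dict with "frame" (420x560x3 uint8, red, green, blue), "fx", "fy", "cx", "cy" (pixels), "position" and "attitude" of the camera in the world. Camera axes: x right, y down, z forward; pixel columns grow to the right and rows downward; lengths in m; the calibration is good to about 2 mm. A picture is of the moment at which its call begins. There is no depth.
- close_job(): hands the job in; it is judged then, once.
Trained networks look in the newest picture that a camera, given by its name, has taken for a name from the list of things; names that differ only in an ending like _2 or _b are one class to them, and where a whole thing is asked for, a point or a joint stands for the part that bears it (a point fixed in the world has none). Each returns a list of dicts, best first, with "score" (0 to 1); they miss things now and then, are a little off and sometimes report something else, mostly with a low value. They report only what shows in the picture. A call takes as long as a camera call. They do not tell look-alikes from the thing itself.
- spot_in(camera, thing): "position" ([x, y, z] in m, in world coordinates, good to about 4 mm: the middle of the surface that is visible of it).
- spot_point(camera, thing): "position" ([x, y, z] in m, in world coordinates, good to about 4 mm: a listed point, or the origin of a listed thing).
The state is a dict: "clock": time; "joint_pos": joint angles; "qvel": joint speeds; "tau": joint torques, N m; "tool_pos": TCP position; "orientation": TCP orientation; "force": force on the tool from outside, world axes, zero at the start; "moment": the same for the moment, N m; "opening": finger opening in m; "gripper_force": force on a finger pad.
Only numpy, scipy, OpenCV 4.12 (cv2) and the standard library are available. Lean on these libraries where they do the work, as an engineer would, in place of code of your own. Each camera call takes 0.05 s, during which the arm holds its last target. There are 200 camera calls.

## Working session

There is one attempt and no reset: what is moved stays moved. The work goes in short steps, Python scripts to look and compute and a tool call to move; the robot and the scene stay as the last step left them, time stands still between calls to the robot, and variables do not carry over. Pictures are saved under pics/ and viewed, at most 10 in all, crops included, and the job is handed in when it is done.

Besides the shell and the picture viewer there is one more tool, called after "Call:" by a JSON object that holds its "op" and its "data". play_rows: Moves the arm, as the interface text tells. Its arguments: {"type":"object","properties":{"plan":{"type":"array","items":{"type":"array","items":{"type":"number"}}},"grip":{"type":"number"}},"required":["plan"]}

```bash
mkdir -p pics; cat > h.py <<'E'
import numpy as np, cv2
from scipy.spatial.transform import Rotation as R
from plant import get_obs, snapshot, close_job, spot_in, spot_point
def save(s,n): cv2.imwrite('pics/'+n,cv2.cvtColor(s['frame'],cv2.COLOR_RGB2BGR))
def rot(s):
    a=np.array(s['attitude'],float)
    if a.shape==(3,3): return a
    return R.from_euler('xyz',a,degrees=True).as_matrix()
def ray(s,u,v,z):
    d=rot(s)@np.array([(u-s['cx'])/s['fx'],(v-s['cy'])/s['fy'],1]); p=np.array(s['position'])
    return p+d*(z-p[2])/d[2]
def proj(s,X):
    c=rot(s).T@(np.array(X)-s['position']); return s['fx']*c[0]/c[2]+s['cx'],s['fy']*c[1]/c[2]+s['cy']
E
python3 - <<'E'
from h import *
o=get_obs();print(o)
for c in ['scene','top']:
    s=snapshot(c);save(s,c+'0.png');print(c,s['attitude'],s['position'],s['fx'])
    for n in ['pan_rail','well_mid','bar','lid_hinge','lid_edge','small_pan','oil_bottle','shaker']:
        for r in spot_point(c,n): print(n,np.round(r['position'],3),round(r['score'],2),np.round(proj(s,r['position'])))
E
```

```text
{'clock': 0.0, 'joint_pos': array([-5.69447262e+01,  2.05899742e+01,  6.33485759e-01, -2.18279208e-02,
       -7.01369363e+01, -1.65070216e+01]), 'qvel': array([ 0.045006  ,  0.01328268,  0.05557745, -0.14236044, -0.00260785,
        0.07229532]), 'tau': array([-4.83529238e-04, -5.82722819e+01,  2.93050146e+01,  6.99730173e+00,
        7.02512145e-03, -1.83269685e-04]), 'tool_pos': array([ 0.19210415, -0.64659238,  0.24463161]), 'orientation': array([ 1.79904595e+02, -6.87382724e-03, -1.63459175e+02]), 'force': array([0.49738075, 0.13097716, 0.27244669]), 'moment': array([-0.02337858,  0.02130925,  0.00937102]), 'gripper_force': 0.0, 'opening': 0.08769984165386602}
scene [-1.38859779e+02  1.01594049e-01  1.28403338e+02] [1.0764621  0.58557797 0.89611248] 466.56846550898547
pan_rail [ 0.541 -0.102 -0.001] 0.73 [205. 191.]
well_mid [ 0.538 -0.096  0.091] 0.76 [203. 165.]
well_mid [ 0.739  0.299 -0.   ] 0.29 [276. 332.]
bar [ 0.67   0.508 -0.003] 0.93 [380. 368.]
bar [0.299 0.376 0.   ] 0.88 [411. 221.]
bar [0.491 0.495 0.001] 0.65 [418. 301.]
bar [0.527 0.35  0.004] 0.64 [352. 276.]
li
[... 349 characters left out ...]
.776 -0.122  0.   ] 0.69 [130. 242.]
top [-171.48126222   -1.17708916  -90.95393375] [0.40200303 0.14967023 1.10047629] 421.41944606177964
pan_rail [ 0.546 -0.096 -0.001] 0.92 [363. 217.]
well_mid [ 0.542 -0.099  0.09 ] 0.86 [373. 213.]
bar [0.487 0.495 0.003] 0.89 [137. 242.]
bar [ 0.296  0.376 -0.005] 0.89 [183. 317.]
bar [ 0.528  0.344 -0.003] 0.67 [197. 226.]
bar [ 0.67   0.509 -0.002] 0.59 [135. 174.]
bar [ 0.542 -0.099  0.089] 0.23 [373. 213.]
lid_hinge [ 0.558 -0.271  0.088] 0.91 [442. 206.]
lid_edge [ 0.561 -0.302  0.307] 0.92 [503. 187.]
small_pan [ 0.742  0.302 -0.001] 0.72 [213. 146.]
oil_bottle [ 0.772  0.08  -0.002] 0.93 [295. 135.]
shaker [ 0.782 -0.122  0.002] 0.81 [369. 131.]
```

View pics/scene0.png

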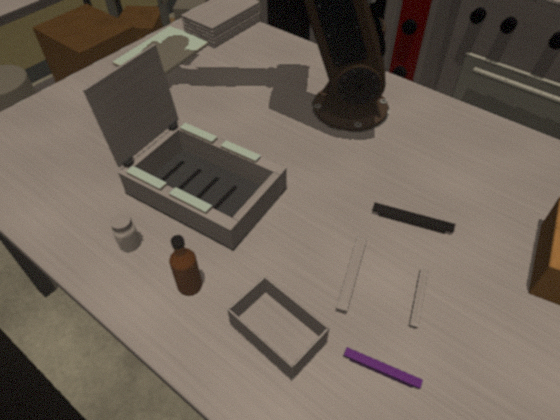

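View pics/top0.png

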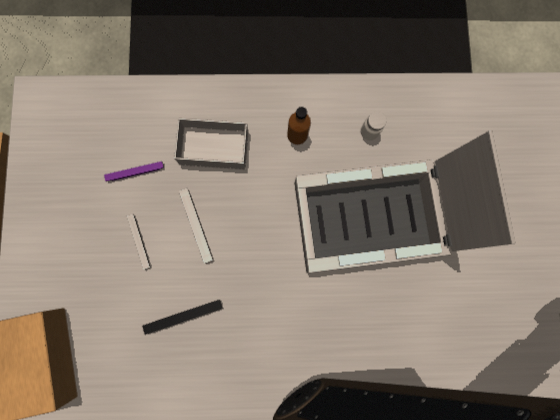

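Steel-coloured candidates in the top view are the long bar at (197,226) and the short one at (137,242). Black (183,317) and purple (135,172) are excluded. The larger one at (197,226) fits. I'll confirm it in a crop and measure the ends and notches.

```bash
python3 - <<'E'
from h import *
s=snapshot('top');f=cv2.cvtColor(s['frame'],cv2.COLOR_RGB2BGR)
a=cv2.resize(f[180:280,110:230],None,fx=3.2,fy=3.2,interpolation=cv2.INTER_CUBIC)
b=cv2.resize(f[150:280,290:450],None,fx=5,fy=5,interpolation=cv2.INTER_CUBIC)[:600]
c=np.zeros((600,800,3),np.uint8);c[:]=0
a=cv2.resize(f[180:280,110:230],(400,333),interpolation=cv2.INTER_CUBIC)
b=cv2.resize(f[155:275,290:450],(400,300),interpolation=cv2.INTER_CUBIC)
cv2.imwrite('pics/barcrop.png',a)
cv2.imwrite('pics/rail.png',cv2.resize(f[155:275,290:450],(800,600),interpolation=cv2.INTER_CUBIC))
for z in (0.022,):
  for (u,v),(p,q) in [((183,190),(209,262)),((130,215),(146,269))]:
    A,B=ray(s,u,v,z),ray(s,p,q,z);print(A,B,np.linalg.norm(A-B))
for c in ['scene','top']:
    if c=='scene': snapshot('scene')
    for n in ['bar','lid_hinge','pan_rail']: print(c,n,[(np.round(r['position'],3),round(r['score'],2)) for r in spot_in(c,n)])
E
```

```text
[0.61902576 0.37634274 0.022     ] [0.43245327 0.30757592 0.022     ] 0.19884207068931725
[0.5554116 0.5105008 0.022    ] [0.41749361 0.46557809 0.022     ] 0.14504972577909458
scene bar [(array([0.674, 0.511, 0.016]), 0.94), (array([0.296, 0.379, 0.021]), 0.93), (array([0.496, 0.497, 0.017]), 0.6), (array([0.539, 0.353, 0.026]), 0.59)]
scene lid_hinge [(array([ 0.569, -0.279,  0.212]), 0.9), (array([ 0.549, -0.211,  0.076]), 0.5), (array([0.732, 0.301, 0.009]), 0.18)]
scene pan_rail [(array([ 0.55 , -0.217,  0.076]), 0.64)]
top bar [(array([0.669, 0.511, 0.015]), 0.9), (array([0.486, 0.488, 0.018]), 0.89), (array([0.3  , 0.374, 0.022]), 0.89), (array([0.527, 0.344, 0.021]), 0.57)]
top lid_hinge [(array([ 0.555, -0.289,  0.225]), 0.55)]
top pan_rail [(array([ 0.555, -0.204,  0.081]), 0.8), (array([ 0.77 , -0.116,  0.084]), 0.5)]
```

View pics/barcrop.png

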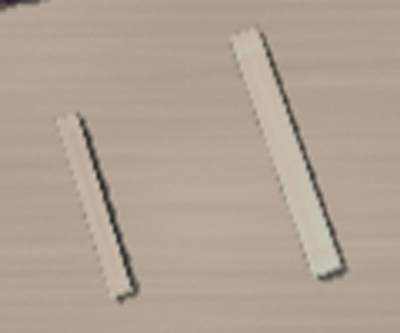

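View pics/rail.png

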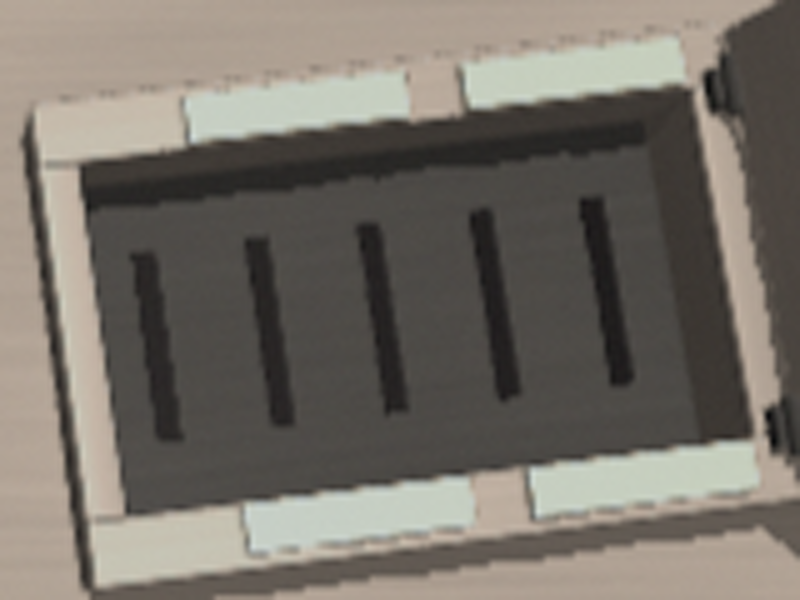

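The crop confirms that the larger steel bar, about 199 mm, is at (197,226). In the rail picture (5x), the notch gaps are centred at (436,91) and (502,498). Next I measure these in both views.

```bash
python3 - <<'E'
from h import *
s=snapshot('top')
k=lambda u,v:((u+.5)/5-.5+290,(v+.5)/5-.5+155)
P={n:ray(s,*k(*c),.09) for n,c in dict(farL1=(405,72),farL2=(411,117),farR1=(460,65),farR2=(467,110),nearL1=(470,478),nearL2=(476,527),nearR1=(528,467),nearR2=(534,520)).items()}
F=np.mean([P[n] for n in P if n[:3]=='far'],0);N=np.mean([P[n] for n in P if n[:3]=='nea'],0)
for n in P: print(n,np.round(P[n],4))
print('F',F,'N',N,'mid',(F+N)/2,'len',np.linalg.norm(F-N),'axis',np.degrees(np.arctan2(*(F-N)[1::-1])))
e=[ray(s,*k(*c),.09) for c in [(185,97),(683,38),(247,553),(758,489)]]
print('strip yaw',[np.degrees(np.arctan2(*(a-b)[1::-1])) for a,b in [(e[0],e[1]),(e[2],e[3])]],'len',[np.linalg.norm(e[0]-e[1]),np.linalg.norm(e[2]-e[3])])
c=snapshot('scene');print(proj(c,F),proj(c,N))
for q in [(352,276)]: print(ray(c,*q,.022))
f=cv2.cvtColor(c['frame'],cv2.COLOR_RGB2BGR)
for p in [F,N]+list(P.values()): 
    u,v=proj(c,p);cv2.circle(f,(int((u+.5)*16-8),int((v+.5)*16-8)),16,(0,0,255),-1,shift=4)
for p in [(0.6190,0.3763,.022),(.4325,.3076,.022)]:
    u,v=proj(c,p);cv2.circle(f,(int(u*16),int(v*16)),16,(0,0,255),-1,shift=4)
cv2.imwrite('pics/chk.png',np.hstack([cv2.resize(f[110:220,100:300],(480,264),interpolation=cv2.INTER_CUBIC),cv2.resize(f[220:330,320:450],(312,264),interpolation=cv2.INTER_CUBIC)]))
E
```

```text
farL1 [ 0.6524 -0.0986  0.09  ]
farL2 [ 0.6296 -0.1005  0.09  ]
farR1 [ 0.6557 -0.1261  0.09  ]
farR2 [ 0.6328 -0.1284  0.09  ]
nearL1 [ 0.452  -0.1203  0.09  ]
nearL2 [ 0.4285 -0.1219  0.09  ]
nearR1 [ 0.4568 -0.1486  0.09  ]
nearR2 [ 0.4314 -0.1501  0.09  ]
F [ 0.64264294 -0.11342302  0.09      ] N [ 0.44216907 -0.13523103  0.09      ] mid [ 0.54240601 -0.12432702  0.09      ] len 0.20165655052273634 axis 6.208355591059183
strip yaw [np.float64(96.21035858026939), np.float64(96.10827292984713)] len [np.float64(0.250592844580305), np.float64(0.24936022965087642)]
(np.float64(166.55177264977664), np.float64(186.6308071110378)) (np.float64(217.89674544563542), np.float64(139.78708925651242))
[0.53854739 0.35381115 0.022     ]
```

View pics/chk.png

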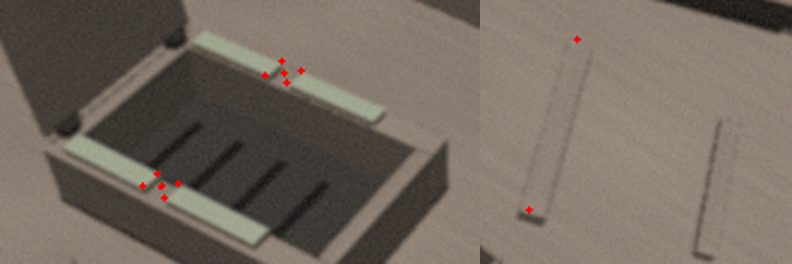

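Heights and sizes agree (notch span 201.7 mm, strip length 250 mm, yaw 6.15°), and the two cameras differ by a few mm. I'll move over the bar and refine with the wrist camera.

```bash
cat >> h.py <<'E'
def go(*ts,step=.04):
    o=get_obs();p=np.array(o['tool_pos']);A=R.from_euler('xyz',o['orientation'],degrees=True)
    print('now',np.round(p,4),np.round(o['orientation'],2),'t',o['clock'])
    for t in ts:
        B=R.from_euler('xyz',[180,0,t[3]],degrees=True); rv=(A.inv()*B).as_rotvec(degrees=True)
        d=A.inv().apply(np.array(t[:3])-p)*100
        n=int(np.ceil(max(np.linalg.norm(d)/100/step,np.linalg.norm(rv)/7,1)))
        print('tot',np.round(d,2),np.round(rv,2),'rows',n,'each(no turn)',np.round(d/n,2))
        p=np.array(t[:3]);A=B
E
python3 - <<'E'
from h import *
go((.31,-.36,.25,-163.46),(.41,-.02,.25,-163.46),(.527,.344,.25,-163.46),(.527,.344,.25,-159.8))
E
```

```text
now [ 0.1922 -0.647   0.2455] [ 180.      0.   -163.45] t 1.4
tot [-19.46  24.16  -0.44] [0.   0.   0.01] rows 8 each(no turn) [-2.43  3.02 -0.06]
tot [-19.27  29.75   0.  ] [0. 0. 0.] rows 9 each(no turn) [-2.14  3.31  0.  ]
tot [-21.58  31.56   0.  ] [0. 0. 0.] rows 10 each(no turn) [-2.16  3.16  0.  ]
tot [0. 0. 0.] [-0.    0.   -3.66] rows 1 each(no turn) [0. 0. 0.]
```

Call:
{"op": "play_rows", "data": {"plan": [[-2.4,3.0,0,0,0,0],[-2.4,3.0,0,0,0,0],[-2.4,3.0,0,0,0,0],[-2.4,3.0,0,0,0,0],[-2.4,3.0,0,0,0,0],[-2.4,3.0,0,0,0,0],[-2.4,3.0,0,0,0,0],[-2.4,3.0,0,0,0,0],[-2.1,3.3,0,0,0,0],[-2.1,3.3,0,0,0,0],[-2.1,3.3,0,0,0,0],[-2.1,3.3,0,0,0,0],[-2.1,3.3,0,0,0,0],[-2.1,3.3,0,0,0,0],[-2.1,3.3,0,0,0,0],[-2.1,3.3,0,0,0,0],[-2.1,3.3,0,0,0,0]]}}

```text
clock: 2.82
tool_pos: [0.4045, -0.0218, 0.2462]
orientation: [180.0, 0.1, -163.4]
force: [0.7, 0.1, 0.2]
opening: 0.0877
gripper_force: 0.0
```

Call:
{"op": "play_rows", "data": {"plan": [[-2.2,3.2,0,0,0,0],[-2.2,3.2,0,0,0,0],[-2.2,3.2,0,0,0,0],[-2.2,3.2,0,0,0,0],[-2.2,3.2,0,0,0,0],[-2.2,3.2,0,0,0,0],[-2.2,3.2,0,0,0,0],[-2.2,3.2,0,0,0,0],[-2.2,3.2,0,0,0,0],[-2.2,3.2,0,0,0,0],[0,0,0,0,0,-3.6],[0,0,0,0,0,0],[0,0,0,0,0,0]]}}

```text
clock: 3.9
tool_pos: [0.524, 0.3456, 0.245]
orientation: [-180.0, -0.1, -159.9]
force: [0.7, 0.3, 0.1]
opening: 0.0876
gripper_force: 0.0
```

```bash
python3 - <<'E'
from h import *
s=snapshot('wrist');save(s,'w1.png');print(s['position'],s['attitude'],s['fx'])
print([(np.round(r['position'],4),round(r['score'],2)) for r in spot_point('wrist','bar')])
for e in [(.6190,.3763,.022),(.4325,.3076,.022)]: print(proj(s,e))
go((.527,.344,.12,-159.8))
E
```

```text
[0.45877774 0.32184423 0.38504383] [1.64976973e+02 2.16880920e-02 1.10107289e+02] 316.119913440707
[(array([ 0.6702,  0.5104, -0.0019]), 0.92), (array([ 0.5257,  0.3461, -0.0024]), 0.67)]
(np.float64(272.73996522570155), np.float64(262.5526897434068))
(np.float64(271.9149310738885), np.float64(93.96418635375282))
now [0.5241 0.3448 0.2458] [ 180.      0.   -159.97] t 4.0
tot [-0.25 -0.18 12.58] [ 0.    0.   -0.17] rows 4 each(no turn) [-0.06 -0.05  3.15]
```

View pics/w1.png

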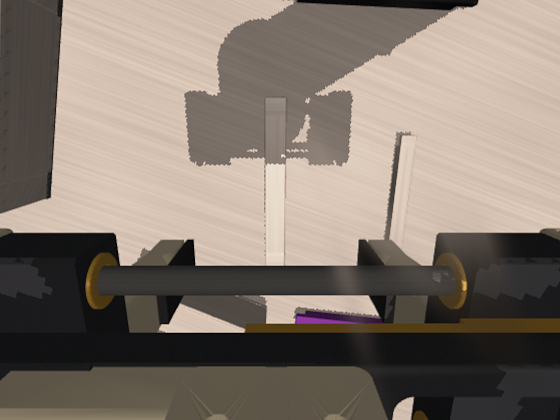

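The wrist view shows the bar vertical at u≈275.5, with its near end at v≈97 and the smaller steel look-alike to its right at (405,185). I'll take rays for a precise position.

```bash
python3 - <<'E'
from h import *
s=snapshot('wrist');print(s['cx'],s['cy'],s['fy'])
a=ray(s,275.5,97,.022);b=ray(s,275.5,262,.022)
d=(b-a)/np.linalg.norm(b-a);c=a+.1*d
print(a,b,np.degrees(np.arctan2(d[1],d[0])),'centre',c)
for z in (.022,.010): print('width',np.linalg.norm(ray(s,265,200,z)-ray(s,286,200,z)))
go((*c[:2],.06,-159.8),(*c[:2],.021,-159.8))
E
```

```text
275.79060852578766 207.02671832422274 316.119913440707
[0.43426885 0.31181033 0.022     ] [0.61781804 0.37875528 0.022     ] 20.038170200396365 centre [0.52821531 0.34607494 0.022     ]
width 0.02488143652163453
width 0.025702143381442433
now [0.5241 0.3448 0.2461] [ 1.7998e+02  3.0000e-02 -1.5996e+02] t 4.05
tot [-0.42 -0.02 18.61] [ 0.02  0.03 -0.16] rows 5 each(no turn) [-0.08 -0.    3.72]
tot [ 0.  -0.   3.9] [0. 0. 0.] rows 1 each(no turn) [ 0.  -0.   3.9]
```

Call:
{"op": "play_rows", "data": {"plan": [[-0.1,0,3.7,0,0,0],[-0.1,0,3.7,0,0,0],[-0.1,0,3.7,0,0,0],[-0.1,0,3.7,0,0,0],[0,0,3.7,0,0,0],[0,0,2.0,0,0,0],[0,0,1.5,0,0,0],[0,0,0.5,0,0,0],[0,0,0,0,0,0]], "grip": 8}}

```text
clock: 4.8
tool_pos: [0.5277, 0.3458, 0.0207]
orientation: [-179.9, -0.1, -159.9]
force: [0.4, 0.2, 0.5]
opening: 0.0802
gripper_force: 0.0
```

Call:
{"op": "play_rows", "data": {"plan": [[0,0,0,0,0,0],[0,0,0,0,0,0],[0,0,0,0,0,0],[0,0,0,0,0,0],[0,0,0,0,0,0],[0,0,0,0,0,0],[0,0,0,0,0,0],[0,0,0,0,0,0]], "grip": 0}}

```text
clock: 5.47
tool_pos: [0.528, 0.3471, 0.0206]
orientation: [180.0, 0.0, -159.9]
force: [0.3, -0.1, 1.0]
opening: 0.0325
gripper_force: 0.0
```

Call:
{"op": "play_rows", "data": {"plan": [[0,0,0,0,0,0],[0,0,0,0,0,0],[0,0,0,0,0,0],[0,0,0,0,0,0]]}}

```text
clock: 5.8
tool_pos: [0.528, 0.3469, 0.0205]
orientation: [-180.0, -0.0, -159.9]
force: [0.5, 0.2, 1.3]
opening: 0.0235
gripper_force: 30.0
```

Call:
{"op": "play_rows", "data": {"plan": [[0,0,-2,0,0,0],[0,0,-3.5,0,0,0],[0,0,-4,0,0,0],[0,0,-4,0,0,0],[0,0,-4,0,0,0],[0,0,0,0,0,0]]}}

```text
clock: 6.3
tool_pos: [0.5311, 0.3495, 0.2046]
orientation: [179.8, 0.7, -159.8]
force: [2.0, 2.0, -1.7]
opening: 0.0241
gripper_force: 30.0
```

```bash
python3 - <<'E'
from h import *
s=snapshot('wrist');save(s,'w2.png')
f=s['frame'][80:260,180:380];cv2.imwrite('pics/w2c.png',cv2.resize(cv2.cvtColor(f,cv2.COLOR_RGB2BGR),(600,540),interpolation=cv2.INTER_CUBIC))
go((.5424,-.1243,.19,-173.85))
E
```

```text
now [0.5297 0.3488 0.2005] [ 179.78    0.45 -159.82] t 6.35
tot [ 15.13 -44.84   0.76] [ 0.27  0.42 14.03] rows 12 each(no turn) [ 1.26 -3.74  0.06]
```

View pics/w2c.png

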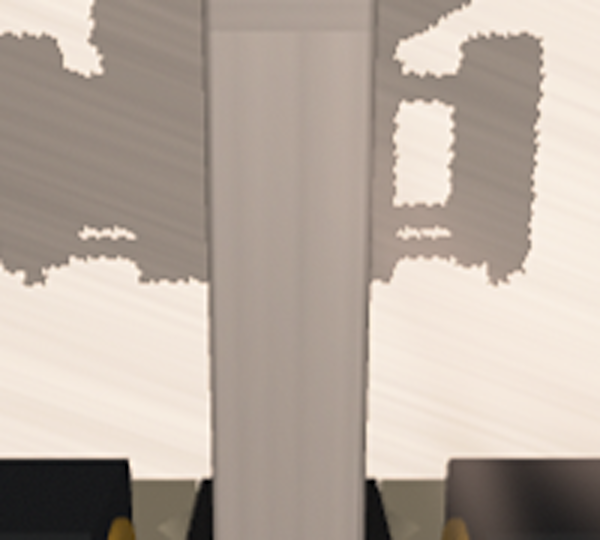

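The bar is held square between the pads (edges at u≈205–375 in the crop, vertical). I'll carry it over to the notches.

Call:
{"op": "play_rows", "data": {"plan": [[0.7,-2,0,0,0,0],[1.3,-3.8,0,0,0,0],[1.3,-3.8,0,0,0,0],[1.3,-3.8,0,0,0,0],[1.3,-3.8,0,0,0,0],[1.3,-3.8,0,0,0,0],[1.3,-3.8,0,0,0,0],[1.3,-3.8,0,0,0,0],[1.3,-3.8,0,0,0,0],[1.3,-3.8,0,0,0,0],[1.3,-3.8,0,0,0,0],[1.3,-3.6,0,0,0,3],[0.5,-1.0,0,0,0,5],[0,0,0,0,0,6],[0,0,0,0,0,0],[0,0,0,0,0,0]]}}

```text
clock: 7.68
tool_pos: [0.5347, -0.1251, 0.1942]
orientation: [180.0, -0.1, -173.7]
force: [1.0, -0.7, -2.1]
opening: 0.0237
gripper_force: 30.0
```

```bash
python3 - <<'E'
from h import *
s=snapshot('wrist');save(s,'w3.png')
go((.5424,-.1243,.14,-173.85))
N=[.44217,-.13523,.09];F=[.64264,-.11342,.09];print(proj(s,N),proj(s,F))
o=get_obs();A=R.from_euler('xyz',o['orientation'],degrees=True)
e=o['tool_pos']+A.apply([.1,0,0]);print('bar end pred',proj(s,e))
cv2.imwrite('pics/w3b.png',cv2.resize(cv2.cvtColor(s['frame'],cv2.COLOR_RGB2BGR)[0:300,80:480],(800,600),interpolation=cv2.INTER_CUBIC))
E
```

```text
now [ 0.535  -0.1247  0.1945] [ 1.7998e+02 -9.0000e-02 -1.7365e+02] t 7.7333
tot [-0.75 -0.05  5.45] [ 0.02 -0.09  0.2 ] rows 2 each(no turn) [-0.37 -0.02  2.73]
(np.float64(275.66191894928716), np.float64(88.66282355435382)) (np.float64(275.34429753279267), np.float64(328.9498273548449))
bar end pred (np.float64(276.26299856171437), np.float64(44.261826136127524))
```

View pics/w3b.png

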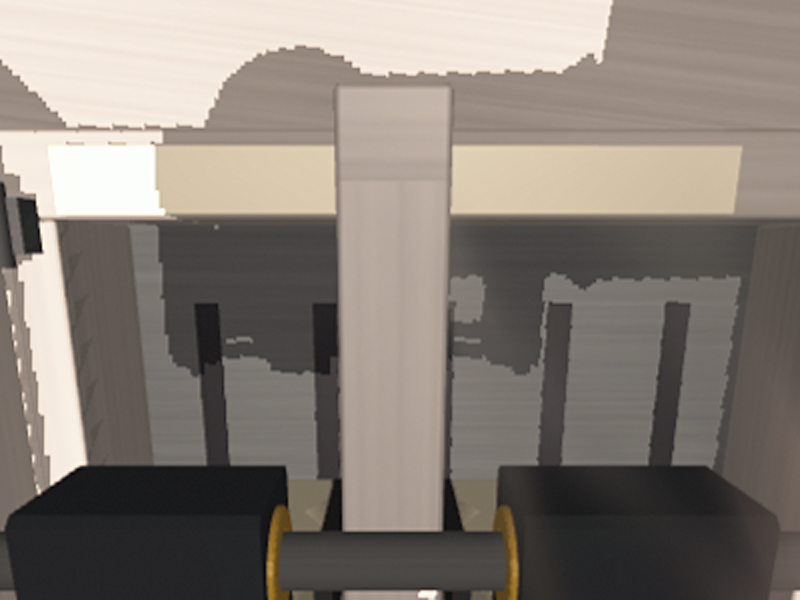

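The near strip spans (105–450, v 73–107), so the notch middle is at u≈277.6. The bar's end is at u≈277, v≈43, so laterally it is within about 1 mm and square. I'll shift 8.5 mm along x and lower to just above the strips.

Call:
{"op": "play_rows", "data": {"plan": [[-0.4,0.05,1,0,0,0],[-0.4,0.05,2.5,0,0,0],[-0.05,0,3,0,0,0],[0,0,1.8,0,0,0],[0,0,0.6,0,0,0],[0,0,0,0,0,0],[0,0,0,0,0,0]]}}

```text
clock: 8.32
tool_pos: [0.5444, -0.1227, 0.1068]
orientation: [-180.0, -0.0, -173.7]
force: [0.3, -0.4, -1.9]
opening: 0.0239
gripper_force: 30.0
```

```bash
python3 - <<'E'
from h import *
s=snapshot('wrist');save(s,'w4.png')
print(get_obs()['force'])
go((.5437,-.1235,.0885,-173.75))
cv2.imwrite('pics/w4b.png',cv2.resize(cv2.cvtColor(s['frame'],cv2.COLOR_RGB2BGR)[0:250,80:480],(800,500),interpolation=cv2.INTER_CUBIC))
E
```

```text
[ 0.36503265  0.01867919 -3.29815275]
now [ 0.5449 -0.1228  0.1075] [-1.7998e+02  9.0000e-02 -1.7376e+02] t 8.3667
tot [ 0.13 -0.06  1.9 ] [-0.02  0.09 -0.01] rows 1 each(no turn) [ 0.13 -0.06  1.9 ]
```

View pics/w4b.png

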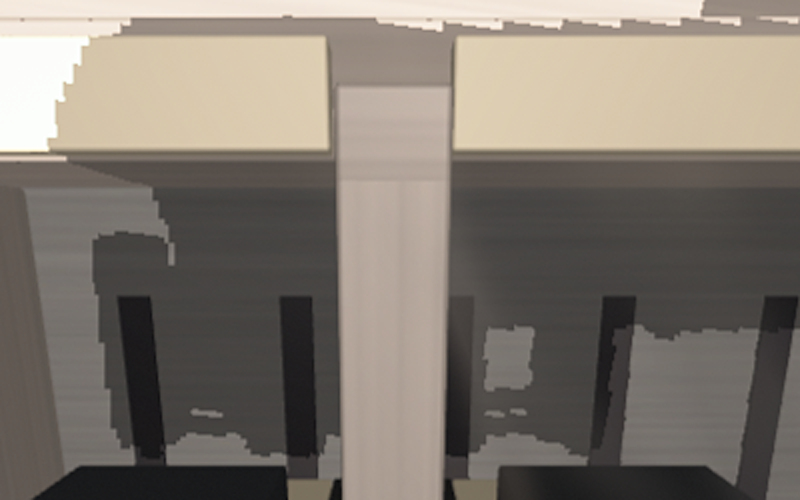

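The notch spans u≈330–453 and the tongue 337–450 in the crop, so it is centred to within 0.5 mm. Lowering in.

Call:
{"op": "play_rows", "data": {"plan": [[0.05,-0.04,0.6,0,0,0],[0,0,0.5,0,0,0],[0,0,0.4,0,0,0],[0,0,0.3,0,0,0],[0,0,0,0,0,0],[0,0,0,0,0,0]]}}

```text
clock: 8.87
tool_pos: [0.5434, -0.1236, 0.0885]
orientation: [-180.0, 0.0, -173.9]
force: [0.4, -0.2, -3.2]
opening: 0.0237
gripper_force: 30.0
```

The tongues are below the strip tops, and the force equals the bar's weight only. Releasing.

Call:
{"op": "play_rows", "data": {"plan": [[0,0,0.05,0,0,0],[0,0,0.03,0,0,0],[0,0,0,0,0,0]]}}

```text
clock: 9.12
tool_pos: [0.5435, -0.1236, 0.0884]
orientation: [-180.0, 0.0, -173.8]
force: [-2.6, 0.7, 5.3]
opening: 0.0238
gripper_force: 30.0
```

Call:
{"op": "play_rows", "data": {"plan": [[0,0,0,0,0,0],[0,0,0,0,0,0],[0,0,0,0,0,0],[0,0,0,0,0,0]], "grip": 4.5}}

```text
clock: 9.45
tool_pos: [0.5436, -0.1236, 0.0878]
orientation: [-180.0, 0.0, -173.9]
force: [-1.1, -0.4, -0.7]
opening: 0.0428
gripper_force: 0.0
```

Call:
{"op": "play_rows", "data": {"plan": [[0,0,-1,0,0,0],[0,0,-3,0,0,0],[0,0,-4,0,0,0],[0,0,-4,0,0,0],[0,0,-4,0,0,0],[0,0,0,0,0,0]]}}

```text
clock: 9.95
tool_pos: [0.5471, -0.1242, 0.2576]
orientation: [-179.8, 0.8, -173.8]
force: [1.6, 0.7, 1.5]
opening: 0.0449
gripper_force: 0.0
```

```bash
python3 - <<'E'
from h import *
s=snapshot('wrist');c=snapshot('scene');t=snapshot('top')
for n in ('wrist','scene','top'): print(n,[(np.round(r['position'],3),round(r['score'],2)) for q in ('bar','lid_edge','lid_hinge') for r in spot_point(n,q)])
g=lambda s,y0,y1,x0,x1,S:cv2.resize(cv2.cvtColor(s['frame'],cv2.COLOR_RGB2BGR)[y0:y1,x0:x1],S,interpolation=cv2.INTER_CUBIC)
cv2.imwrite('pics/m.png',np.hstack([g(s,0,420,0,560,(400,300)),g(c,40,250,60,340,(400,300))]))
go((.54,-.12,.3,-173.85))
E
```

```text
wrist [(array([ 0.542, -0.121,  0.066]), 0.89), (array([ 0.561, -0.269,  0.093]), 0.93)]
scene [(array([0.295, 0.374, 0.   ]), 0.89), (array([0.669, 0.51 , 0.002]), 0.71), (array([ 0.544, -0.121,  0.075]), 0.69), (array([ 0.49 ,  0.497, -0.002]), 0.66), (array([ 0.564, -0.295,  0.311]), 0.6), (array([ 0.56 , -0.266,  0.087]), 0.7)]
top [(array([ 0.295,  0.376, -0.   ]), 0.95), (array([0.489, 0.495, 0.005]), 0.91), (array([ 0.672,  0.508, -0.002]), 0.78), (array([ 0.557, -0.273,  0.092]), 0.58)]
now [ 0.5433 -0.1236  0.2472] [-1.8000e+02 -6.0000e-02 -1.7385e+02] t 10.55
tot [ 0.3   0.39 -5.28] [-0.   -0.06 -0.  ] rows 2 each(no turn) [ 0.15  0.19 -2.64]
```

View pics/m.png

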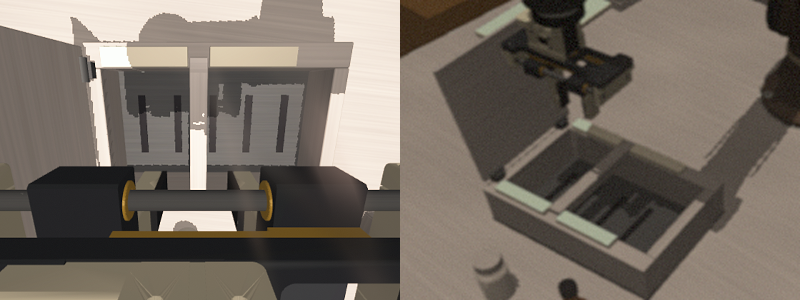

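The bar reads about 66–75 mm high in the nets, lies across both notches in the pictures, and a contact force appeared when it was seated. The lid is at about 1.70 rad. Next I go over the lid with closed fingers and push it from behind; tool y lies along the closing direction.

Call:
{"op": "play_rows", "data": {"plan": [[0,0,-2,0,0,0],[0,0,-3,0,0,0],[0,0,-3,0,0,0],[0,0,-3,0,0,0],[0,0,-3,0,0,0],[0,0,0,0,0,0],[0,0,0,0,0,0],[0,0,0,0,0,0]], "grip": 0}}

```text
clock: 11.22
tool_pos: [0.5432, -0.1234, 0.3871]
orientation: [180.0, -0.0, -173.9]
force: [0.1, 0.1, 0.6]
opening: 0.0012
gripper_force: 0.0
```

Call:
{"op": "play_rows", "data": {"plan": [[0,-2,0,0,0,0],[0,-3.5,0,0,0,0],[0,-3.6,0,0,0,0],[0,-3.6,0,0,0,0],[0,-3.6,0,0,0,0],[0,-3.6,0,0,0,0],[0,-3.2,0,0,0,0],[0,-1.2,0,0,0,0],[0,0,0,0,0,0],[0,0,0,0,0,0]]}}

```text
clock: 12.05
tool_pos: [0.5691, -0.3654, 0.3856]
orientation: [179.9, -0.2, -173.9]
force: [0.8, 0.8, 0.8]
opening: 0.0003
gripper_force: 0.0
```

```bash
cat >> h.py <<'E'
H=np.array([.5585,-.2695,.09]);U=np.array([-.107,.994,0])
def lidpos():
    o=get_obs();d=o['tool_pos']-H;print('s',round(d@U,4),'h',round(d[2],4),'f',np.round(o['force'],1),o['clock'],np.round(o['orientation'],1))
E
python3 - <<'E'
from h import *
lidpos()
for c in ('top','scene'):
    snapshot(c);print(c,[(q,np.round(r['position'],3),np.round((r['position']-H)@U,3),round(r['score'],2)) for q in ('lid_edge','lid_hinge') for r in spot_point(c,q)])
w=.021;p=None
for th in (80,70,60,50,40,30,20,10,5,0):
    t=np.radians(th);C=.19*np.array([np.cos(t),np.sin(t)])+.008*np.array([-np.sin(t),np.cos(t)])
    T=(C+[-w,.019])*100;print(th,T.round(2),'delta y,z',None if p is None else [(T-p)[0].round(2),-(T-p)[1].round(2)]);p=T
E
```

```text
s -0.0965 h 0.2956 f [0.8 0.8 0.8] 12.05 [ 179.9   -0.2 -173.9]
top [('lid_edge', array([ 0.561, -0.3  ,  0.309]), np.float64(-0.03), 0.79), ('lid_hinge', array([ 0.557, -0.27 ,  0.09 ]), np.float64(0.0), 0.75)]
scene [('lid_edge', array([ 0.563, -0.296,  0.31 ]), np.float64(-0.026), 0.9), ('lid_edge', array([ 0.774, -0.124, -0.   ]), np.float64(0.122), 0.45), ('lid_hinge', array([ 0.559, -0.268,  0.089]), np.float64(0.001), 0.96)]
80 [ 0.41 20.75] delta y,z None
70 [ 3.65 20.03] delta y,z [np.float64(3.24), np.float64(0.72)]
60 [ 6.71 18.75] delta y,z [np.float64(3.06), np.float64(1.27)]
50 [ 9.5  16.97] delta y,z [np.float64(2.79), np.float64(1.79)]
40 [11.94 14.73] delta y,z [np.float64(2.44), np.float64(2.24)]
30 [13.95 12.09] delta y,z [np.float64(2.01), np.float64(2.63)]
20 [15.48  9.15] delta y,z [np.float64(1.53), np.float64(2.94)]
10 [16.47  5.99] delta y,z [np.float64(0.99), np.float64(3.16)]
5 [16.76  4.35] delta y,z [np.float64(0.29), np.float64(1.63)]
0 [16.9  2.7] delta y,z [np.float64(0.14), np.float64(1.65)]
```

Call:
{"op": "play_rows", "data": {"plan": [[0,0,2,0,0,0],[0,0,3,0,0,0],[0,0,2.7,0,0,0],[0,0,1,0,0,0],[0,0,0,0,0,0],[0,1,0,0,0,0],[0,1,0,0,0,0],[0,1,0,0,0,0],[0,1,0,0,0,0],[0,1,0,0,0,0],[0,1,0,0,0,0],[0,0,0,0,0,0]]}}

```text
clock: 13.35
tool_pos: [0.5631, -0.3038, 0.302]
orientation: [-180.0, 0.1, -173.8]
force: [0.2, -0.8, -0.4]
opening: 0.0004
gripper_force: 0.0
```

Call:
{"op": "play_rows", "data": {"plan": [[0,1,0,0,0,0],[0,1,0,0,0,0],[0,1,0,0,0,0],[0,1,0,0,0,0],[0,0,0,0,0,0]]}}

```text
clock: 13.77
tool_pos: [0.5583, -0.2637, 0.3005]
orientation: [179.9, -0.0, -173.8]
force: [-0.0, -0.9, -0.3]
opening: 0.0005
gripper_force: 0.0
```

```bash
python3 - <<'E'
from h import *
lidpos()
for c in ('top','scene'):
    snapshot(c);print(c,[(q,np.round(r['position'],3),np.round((r['position']-H)@U,3),round(r['score'],2)) for q in ('lid_edge',) for r in spot_point(c,q)])
E
```

```text
s 0.0057 h 0.2105 f [-0.  -0.9 -0.3] 13.7667 [ 179.9   -0.  -173.8]
top [('lid_edge', array([ 0.546, -0.123,  0.067]), np.float64(0.147), 0.51)]
scene [('lid_edge', array([ 0.559, -0.236,  0.307]), np.float64(0.033), 0.95), ('lid_edge', array([0.774, 0.075, 0.003]), np.float64(0.319), 0.49)]
```

The lid is now at about 81°, as planned. Continuing along the arc.

Call:
{"op": "play_rows", "data": {"plan": [[0,1.05,0.3,0,0,0],[0,1.05,0.3,0,0,0],[0,1.05,0.3,0,0,0],[0,1.05,0.4,0,0,0],[0,1.0,0.4,0,0,0],[0,1.0,0.4,0,0,0],[0,0.95,0.6,0,0,0],[0,0.95,0.6,0,0,0],[0,0.9,0.6,0,0,0],[0,0.8,0.75,0,0,0],[0,0.8,0.75,0,0,0],[0,0.8,0.75,0,0,0],[0,0,0,0,0,0]]}}

```text
clock: 15.05
tool_pos: [0.5454, -0.1509, 0.237]
orientation: [179.9, -0.2, -173.8]
force: [0.1, 0.2, -0.7]
opening: 0.0007
gripper_force: 0.0
```

```bash
python3 - <<'E'
from h import *
lidpos()
for c in ('top','scene'):
    snapshot(c);print(c,[(q,np.round(r['position'],3),np.round((r['position']-H)@U,3),round(r['score'],2)) for q in ('lid_edge','bar') for r in spot_point(c,q)])
E
```

```text
s 0.1193 h 0.147 f [ 0.1  0.2 -0.7] 15.05 [ 179.9   -0.2 -173.8]
top [('bar', array([ 0.672,  0.511, -0.004]), np.float64(0.764), 0.87), ('bar', array([0.487, 0.494, 0.002]), np.float64(0.767), 0.64), ('bar', array([ 0.3  ,  0.375, -0.002]), np.float64(0.668), 0.58), ('bar', array([ 0.737,  0.302, -0.001]), np.float64(0.549), 0.48)]
scene [('lid_edge', array([ 0.543, -0.105,  0.241]), np.float64(0.165), 0.69), ('bar', array([ 0.491,  0.496, -0.   ]), np.float64(0.768), 0.96), ('bar', array([ 0.545, -0.122,  0.072]), np.float64(0.148), 0.95), ('bar', array([ 0.295,  0.374, -0.   ]), np.float64(0.667), 0.69), ('bar', array([ 0.672,  0.506, -0.001]), np.float64(0.759), 0.58)]
```

Call:
{"op": "play_rows", "data": {"plan": [[0,0.7,0.85,0,0,0],[0,0.65,0.9,0,0,0],[0,0.65,0.9,0,0,0],[0,0.55,1.0,0,0,0],[0,0.5,1.0,0,0,0],[0,0.5,1.0,0,0,0],[0,0.4,1.0,0,0,0],[0,0.3,1.1,0,0,0],[0,0.3,1.1,0,0,0],[0,0.2,0.8,0,0,0],[0,0.1,0.8,0,0,0],[0,0,0,0,0,0]]}}

```text
clock: 16.35
tool_pos: [0.5401, -0.1039, 0.1327]
orientation: [180.0, -0.2, -173.9]
force: [-0.7, -0.4, 0.2]
opening: 0.0008
gripper_force: 0.0
```

Call:
{"op": "play_rows", "data": {"plan": [[0,0.1,0.5,0,0,0],[0,0,0.4,0,0,0],[0,0,0.3,0,0,0],[0,0,0.2,0,0,0],[0,0,0.1,0,0,0],[0,0,0,0,0,0]]}}

```text
clock: 16.85
tool_pos: [0.5412, -0.1032, 0.1197]
orientation: [-180.0, 0.0, -173.9]
force: [0.2, 0.1, -0.1]
opening: 0.0003
gripper_force: 0.0
```

Call:
{"op": "play_rows", "data": {"plan": [[0,0,0.1,0,0,0],[0,0,0.05,0,0,0],[0,0,0.05,0,0,0],[0,0,0,0,0,0]]}}

```text
clock: 17.18
tool_pos: [0.5413, -0.1032, 0.1183]
orientation: [-180.0, 0.0, -173.8]
force: [-2.0, 0.6, 4.7]
opening: 0.0002
gripper_force: 2.3
```

Call:
{"op": "play_rows", "data": {"plan": [[0,0,0.05,0,0,0],[0,0,0,0,0,0]]}}

```text
clock: 17.35
tool_pos: [0.5413, -0.1032, 0.1183]
orientation: [-180.0, 0.0, -173.8]
force: [-4.1, 1.4, 8.9]
opening: 0.0001
gripper_force: 4.4
```

The lid has reached a hard stop at 0.1183 m, where lid top 0.099 plus 0.019 is expected. Retreat and verify.

Call:
{"op": "play_rows", "data": {"plan": [[0,0,-1,0,0,0],[0,0,-3,0,0,0],[0,0,-4,0,0,0],[0,0,-4,0,0,0],[0,0,-3,0,0,0],[0,0,-1,0,0,0],[0,0,0,0,0,0],[0,0,0,0,0,0]]}}

```text
clock: 18.02
tool_pos: [0.5411, -0.1031, 0.2777]
orientation: [180.0, 0.1, -173.9]
force: [0.7, -0.4, -0.7]
opening: 0.0004
gripper_force: 0.0
```

```bash
python3 - <<'E'
from h import *
lidpos()
for c in ('top','scene','wrist'):
    snapshot(c);print(c,[(q,np.round(r['position'],3),round(r['score'],2)) for q in ('lid_edge','bar','oil_bottle','shaker','small_pan') for r in spot_point(c,q)if r['score']>.5])
E
```

```text
s 0.1673 h 0.1877 f [ 0.7 -0.4 -0.7] 18.0167 [ 1.800e+02  1.000e-01 -1.739e+02]
top [('bar', array([0.486, 0.492, 0.004]), 0.89), ('bar', array([ 0.296,  0.375, -0.004]), 0.81), ('bar', array([ 0.674,  0.509, -0.004]), 0.72), ('oil_bottle', array([ 0.772,  0.076, -0.001]), 0.86), ('shaker', array([ 0.782, -0.122,  0.002]), 0.56), ('small_pan', array([ 0.738,  0.299, -0.001]), 0.59)]
scene [('lid_edge', array([ 0.539, -0.047,  0.095]), 0.69), ('bar', array([0.671, 0.507, 0.002]), 0.9), ('bar', array([0.488, 0.497, 0.   ]), 0.86), ('bar', array([ 0.295,  0.376, -0.   ]), 0.82), ('oil_bottle', array([0.775, 0.075, 0.005]), 0.88), ('shaker', array([ 0.772, -0.124,  0.002]), 0.73), ('small_pan', array([ 0.738,  0.3  , -0.001]), 0.57)]
wrist [('lid_edge', array([ 0.534, -0.048,  0.096]), 0.91), ('small_pan', array([0.739, 0.298, 0.003]), 0.86)]
```

The lid edge is 95 mm high (flat), the bystanders have not moved, and the robot is clear. Handing in.

```bash
python3 -c "
from plant import close_job
print(close_job())"
```

```text
the job is handed in; nothing more can be done
None
```

I laid the bar down in both notches, folded the lid flat over it, and handed the job in at about 18 s. The pan, bottle and shaker are where they started; the hand-in returned no verdict, so whether it passed is not confirmed.

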